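Turn the bar board cork side up against the upstand

TASK

Turn the bamboo board over so that its cork pad faces up, ready for the hot pan: push it against the low upstand and tip it up until it stands on edge, leaning back on the sloping face, then draw its foot out and lay it down again flat on the bar, on the same side of the upstand. Lay it down gently, without letting it slap onto the bar, and do not disturb the other things on the bar.

Things in the scene. Friction and masses are not known exactly. Their poses are not given: they have to be found in the camera images.
- board: loose rigid reversible board, 0.19 kg: pale bamboo slab with 3 dark stripes, 160 (x) by 130 (y) by 11 mm, on a brown cork pad 110 (x) by 80 (y) by 15 mm glued centrally under it: the slab overhangs the pad 25 mm all round, its lower edge 15 mm above the bar at the start. Origin: centre of the pad's underside; z from cork to bamboo, up at the start; y roughly towards the upstand at the start
- board_face (a point): centre of the board's bare bamboo face, 26 mm along z from the board's origin; it lies on the bar once the board is turned over. The board is too wide to grip while it lies, but the slab's 11 mm edge can be pinched once it stands
- upstand: low straight wall fixed on the bar, white with wooden cap: 440 mm long (x, roughly away from the robot), 75 tall. Its -y face slopes back 25 degrees from vertical, from y = -46 mm at the bar to -11 at the top; back face at +11. Origin on the bar. The board lies 20 to 60 mm off its foot. A clipped-on rack 150 mm along +x holds a fixed steel cup (64 mm) on the +y side, not above the cap
- upstand_cap (a point): middle of the top of the upstand's cap, right above the upstand's origin, 75 mm over the bar; the board, stood on edge against the sloping face, leans back on it about 25 degrees past upright, stays there by itself (pushed further over the cap, its foot slides out) and reaches some 45 mm above the cap
- tray: round teal melamine tray, 280 mm across, 20 mm high, carrying the tins; origin at the centre of its underside, z up; a bystander
- tin1: spice tin standing on the tray: steel cylinder 58 mm across and 64 mm tall over its ribbed red screw cap (60 mm across); origin at the centre of its underside, z up; a bystander
- tin2: spice tin standing on the tray: steel cylinder 58 mm across and 64 mm tall over its ribbed green screw cap (60 mm across); origin at the centre of its underside, z up; a bystander
- tin3: spice tin standing on the tray: steel cylinder 58 mm across and 64 mm tall over its ribbed mustard screw cap (60 mm across); origin at the centre of its underside, z up; a bystander
- bowl: yellow plastic mixing bowl, 180 mm across, 75 mm tall; origin at the centre of its underside, z up; a bystander
- tong: bamboo tong lying on the bar, about 240 mm long (x, jaws towards +x), 75 mm wide, 16 mm high; origin near its middle on the bar, z up; a bystander
- mug: blue mug, 80 mm across, 92 mm tall, handle towards its +y; origin at the centre of its underside, z up; a bystander

How it is judged:
By the outcome, as a careful person would: the job done as asked, in the order asked, and still so for the second after the job is handed in, with the robot touching nothing.
It also fails if it takes over 64 s, if anything falls off the work surface, if the arm or the gripper's body presses on something with over 40 N, if the wrist force passes 120 N, or if a joint passes its speed limit or range.

ROBOT

A 6-joint arm with a two-finger parallel gripper is mounted at the origin on the work surface. World frame = base frame: x ahead of the robot, y to its left, z up, the work surface at z = 0. Lengths are in m, angles in rad, forces in N, time in s.
With the tool pointing down it reaches from about 0.3 to 0.875 m from the base axis. Payload 6.4 kg.
Tool frame: the origin (TCP) lies at the very end of the fingers, on their centre line; the grasp point (between the pads) lies 19 mm behind it; z points along the fingers, y is the direction in which the jaws open and shut (so a half turn about z gives the same grasp; the last joint's range is limited). The gripper opens to 85 mm and grips with 20 to 120 N. Pads are 22 mm wide; open, the fingers measure 114 mm over their backs; the gripper's body (76 mm by 85 mm) begins 54 mm behind the grasp point. The pads swing forward as they close: fully open they stand 13 mm farther back than shut.
Start: joints at [-1.497, 0.181, 1.607, -0, 1.354, -0.206], TCP at [0.159, -0.553, 0.231] pointing down, gripper open.
Joint ranges: [-2.99, 2.99], [-0.89, 2.07], [0.3, 2.58], [-1.14, 4.28], [0, 2.63], [-3.12, 3.12]. Speed limits (rad/s): [2.57, 2.57, 3.01, 3.14, 3.14, 3.14].

INTERFACE

Orientations are given as a rotation vector (axis times angle).
In Python, from rig import ctrl, read_camera, close_job gives the robot as it stands. The module is installed in compiled form; this text tells all that it offers.
- The arm moves only by the tool drive_tool, never from a script. Its argument "steps" is a list of rows, each a list of 2 entries, a list of its own where there are three numbers: the shift along the world's x, y, z in cm, then the turn, a rotation vector about the world's x, y, z in degrees. A call has 1 to 20 rows; each row shifts and turns the commanded pose from where the row before left it; what a row does not reach is not made up. A row lasts 1/12 s, in which the tool goes at most 41.7 mm and 7.16 degrees, less where a joint would pass 70% of its speed; a pose out of reach is approached as far as the arm can. A call with a gripper value outside its range is refused whole. "claw" is the closure, from -1 (fully open) to 1 (shut), set as the call begins (left out, the last holds). The fingers move at their own pace and stop on an object; "force" is the grip in N (left out, the last holds). Time passes only in rows, so rows that do not move let the fingers close. It gives the time, the measured TCP pose, the force and the opening at its end, in the units of the state.
- ctrl.state(): the state, without advancing time (a new reading comes with each control period).
- read_camera(name): name is "scene" or "side" or "wrist"; returns a dict with "frame" (400x640x3 uint8, red, green, blue), "fov_y" (degrees; the focal length in pixels is half the picture's height over the tangent of half this angle, whatever the lens; pixels are square), "cx", "cy" (the principal point, pixels), "T" (4x4, takes a point from camera to world coordinates). Camera axes: x right, y up, looking along -z (the intrinsics and any distortion apply to the point x, -y, -z); pixel columns grow to the right and rows downward; lengths in m; the calibration is good to about 2 mm. The wrist camera is an equidistant fisheye: a pixel r from the principal point sees the ray r / f radians off the axis. A picture is of the moment at which its call begins. There is no depth.
- close_job(): hands the job in, once; it reports no verdict.
The state is a dict: "time_s": time; "joint_positions": joint angles; "joint_velocities": joint speeds; "tau": joint torques, N m; "position": TCP position; "eef_rot": TCP orientation; "force": force on the tool from outside, world axes, zero at the start; "moment": the same for the moment, N m; "gripper_width": opening from 0.0 (shut) to 1.0 (fully open).
Only numpy, scipy, OpenCV 4.12 (cv2) and the standard library are available. Lean on these libraries where they do the work, as an engineer would, in place of code of your own. Each camera call takes 0.05 s, during which the arm holds its last target. There are 200 camera calls.

## Working session

There is one attempt and no reset: what is moved stays moved. The work goes in short steps, Python scripts to look and compute and a tool call to move; the robot and the scene stay as the last step left them, time stands still between calls to the robot, and variables do not carry over. Pictures are saved under pics/ and viewed, about 8 in all and at most 12, crops included, and the job is handed in when it is done.

Besides the shell and the picture viewer there is one more tool, called by a JSON object that holds its "fn" and its "kwargs", one argument or row to a line. drive_tool: Moves the arm, as the interface text tells. Its arguments: {"type":"object","properties":{"steps":{"type":"array"},"claw":{"type":"number"},"force":{"type":"number"}},"required":["steps"]}

```bash
mkdir -p pics; cat > h.py <<'E'
import numpy as np, cv2, json
from rig import ctrl, read_camera, close_job
def snap(name, fn):
    c=read_camera(name); cv2.imwrite('pics/'+fn, c['frame'][:,:,::-1])
    np.savez('pics/'+fn+'.npz', **{k:c[k] for k in ('fov_y','cx','cy','T')}); return c
def ray(fn,u,v):
    c=np.load('pics/'+fn+'.npz'); f=200/np.tan(np.radians(c['fov_y'])/2)
    d=np.array([(u-c['cx'])/f,-(v-c['cy'])/f,-1]); T=c['T']; return T[:3,3],T[:3,:3]@d
def at(fn,u,v,z):
    o,d=ray(fn,u,v); return o+d*(z-o[2])/d[2]
def proj(fn,p):
    c=np.load('pics/'+fn+'.npz'); f=200/np.tan(np.radians(c['fov_y'])/2)
    q=np.linalg.inv(c['T'])@np.append(p,1); return c['cx']-f*q[0]/q[2], c['cy']+f*q[1]/q[2]
E
python3 - <<'E'
from h import *
for n in('scene','side'):
    c=snap(n,n+'0.png'); print(n,c['fov_y'],c['cx'],c['cy'],c['T'].round(3).tolist(),[k for k in c])
s=ctrl.state(); print(s)
E
```

```text
scene 52.53425294237975 331.86371592495084 201.48003655421618 [[0.748, -0.427, 0.508, 1.056], [0.663, 0.492, -0.564, -0.697], [-0.009, 0.759, 0.651, 0.672], [0.0, 0.0, 0.0, 1.0]] ['frame', 'fov_y', 'cx', 'cy', 'T']
side 50.52802808523273 323.65643767086465 197.51332393920555 [[0.928, 0.24, -0.285, 0.335], [-0.372, 0.626, -0.685, -0.815], [0.014, 0.742, 0.67, 0.686], [0.0, 0.0, 0.0, 1.0]] ['frame', 'fov_y', 'cx', 'cy', 'T']
{'time_s': 0.1, 'joint_positions': array([-1.49730883e+00,  1.81500896e-01,  1.60788677e+00, -1.22767309e-05,
        1.35382312e+00, -2.06287570e-01]), 'joint_velocities': array([-0.00127453,  0.00021039, -0.00329531, -0.00091481,  0.00056365,
        0.00037014]), 'tau': array([ 1.49024399e-04, -4.45878196e+01, -3.52237594e+01, -3.08415620e-04,
        4.14937691e-03,  2.98899022e-05]), 'position': array([ 0.1587629 , -0.55213115,  0.23046532]), 'eef_rot': array([-3.10930442e+00, -4.37816639e-01, -1.49784705e-04]), 'force': array([ 0.56214371,  0.48980406, -1.08198595]), 'moment': array([ 0.02450791,  0.02666276, -0.02756271]), 'gripper_width': 1.0028451334240969}
```

View pics/scene0.png

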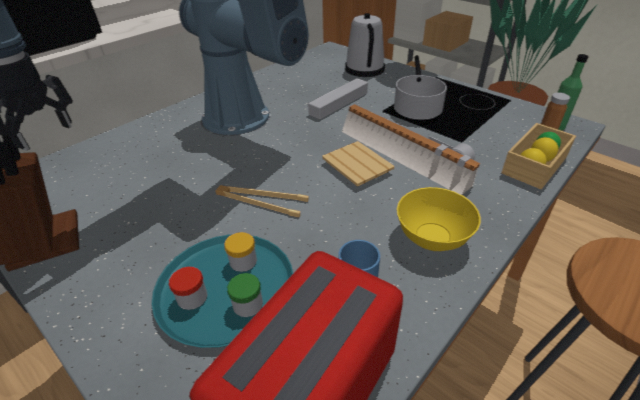

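View pics/side0.png

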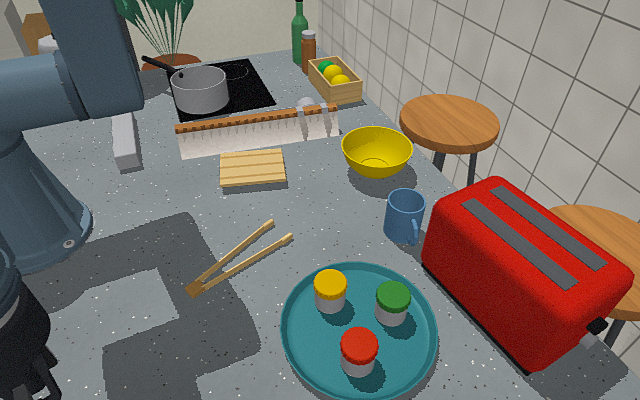

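The board lies at about (358,163) in the scene view and (253,168) in the side view, with the upstand just behind it. Next I'll enlarge both.

```bash
python3 - <<'E'
import cv2,numpy as np
a=cv2.imread('pics/scene0.png')[95:195,310:490]; b=cv2.imread('pics/side0.png')[95:195,165:345]
im=np.vstack([cv2.resize(x,None,fx=3,fy=3,interpolation=cv2.INTER_CUBIC) for x in (a,b)])
cv2.imwrite('pics/c0.png',cv2.resize(im,None,fx=1,fy=1))
E
```

```text
(no output)
```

View pics/c0.png

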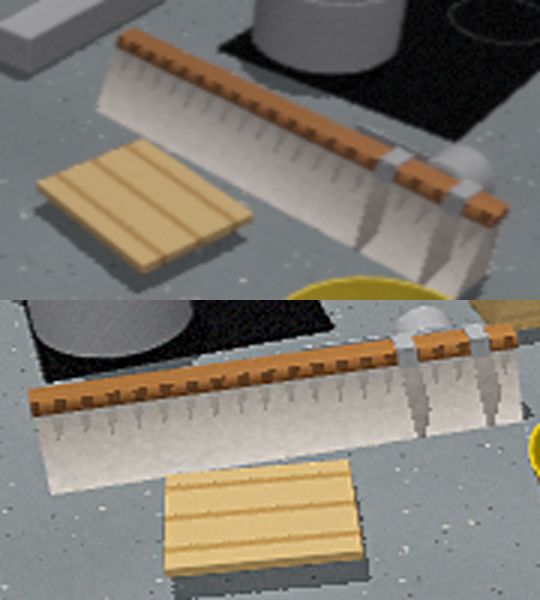

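```bash
python3 - <<'E'
from h import *
np.set_printoptions(precision=4,suppress=True)
for fn,pts in {'scene0.png':[(322.7,156.3),(356.7,141),(394.3,166.3),(359,184.3)],'side0.png':[(220.3,153),(281,148.3),(285,180),(220,185)]}.items():
    P=np.array([at(fn,u,v,.026) for u,v in pts]); print(fn,P.tolist() and P[:,:2].tolist(),P.mean(0),np.linalg.norm(np.diff(P,axis=0),axis=1))
for fn,pts in {'scene0.png':[(342.3,131),(463,193.5)],'side0.png':[(182.7,159.3),(339,134)]}.items():
    P=np.array([at(fn,u,v,0) for u,v in pts]); d=P[1]-P[0]; print('foot',P, np.linalg.norm(d),np.degrees(np.arctan2(d[1],d[0])))
for n,uv in {'bowl':(437,222),'mug':(360,262),'pot':(420,100)}.items(): print(n,at('scene0.png',*uv,.04))
for n,uv in {'bowl':(377,155),'mug':(404,215),'tong':(240,255)}.items(): print(n,at('side0.png',*uv,.03))
E
```

```text
scene0.png [[0.4032127415265575, -0.0075418885454517914], [0.42537063324163027, 0.1172544063476536], [0.5830234049000134, 0.08435376887766033], [0.5599663051053902, -0.040215082487574216]] [0.4929 0.0385 0.026 ] [0.1267 0.161  0.1267]
side0.png [[0.42734054089568413, 0.117170601702282], [0.581726264532076, 0.08129500458800243], [0.5509389231225212, -0.04791661188671781], [0.4003818957876088, -0.010503511780652453]] [0.4901 0.035  0.026 ] [0.1585 0.1328 0.1551]
foot [[0.3279 0.1662 0.    ]
 [0.7679 0.1327 0.    ]] 0.44131736835915986 -4.361930263677978
foot [[0.3322 0.161  0.    ]
 [0.7697 0.125  0.    ]] 0.4390312695095366 -4.706826647883821
bowl [ 0.7893 -0.0467  0.04  ]
mug [ 0.7322 -0.2532  0.04  ]
pot [0.4392 0.4387 0.04  ]
bowl [ 0.8046 -0.0408  0.03  ]
mug [ 0.7582 -0.2618  0.03  ]
tong [ 0.3932 -0.2438  0.03  ]
```

The board is centred at (0.4915, 0.037) with yaw about -12.5°. The upstand's foot line passes through (0.549, 0.147) with yaw about -4.5°. First I'll move in front of the board with the jaws shut, turning the tool to the upstand's yaw.

{"fn": "drive_tool", "kwargs": {
  "steps": [
    [[1.8,2.55,0],[0,0,-1.14]],
    [[1.8,2.55,0],[0,0,-1.14]],
    [[1.8,2.55,0],[0,0,-1.14]],
    [[1.8,2.55,0],[0,0,-1.14]],
    [[1.8,2.55,0],[0,0,-1.14]],
    [[1.8,2.55,0],[0,0,-1.14]],
    [[1.8,2.55,0],[0,0,-1.14]],
    [[1.8,2.55,0],[0,0,-1.14]],
    [[1.8,2.55,0],[0,0,-1.14]],
    [[1.8,2.55,0],[0,0,-1.14]],
    [[1.8,2.55,0],[0,0,-1.14]],
    [[1.8,2.55,0],[0,0,-1.14]],
    [[1.8,2.55,0],[0,0,-1.14]],
    [[1.8,2.55,0],[0,0,-1.14]],
    [[1.8,2.55,0],[0,0,-1.14]],
    [[1.8,2.55,0],[0,0,-1.14]],
    [[1.8,2.55,0],[0,0,-1.14]],
    [[1.8,2.55,0],[0,0,-1.14]]
  ],
  "claw": 1
}}

```text
time_s: 1.6
position: [0.4832, -0.092, 0.231]
eef_rot: [-3.139, 0.124, 0.001]
force: [0.6, -0.6, -0.4]
gripper_width: -0.002
```

{"fn": "drive_tool", "kwargs": {
  "steps": [
    [[0,0,-3],[0,0,0]],
    [[0,0,-3],[0,0,0]],
    [[0,0,-3],[0,0,0]],
    [[0,0,-3],[0,0,0]],
    [[0,0,-3],[0,0,0]],
    [[0,0,-3],[0,0,0]],
    [[0,0,-1.5],[0,0,0]],
    [[0,0,0],[0,0,0]],
    [[0,0,0],[0,0,0]]
  ]
}}

```text
time_s: 2.35
position: [0.482, -0.0933, 0.0356]
eef_rot: [-3.138, 0.123, 0.004]
force: [0.5, 0.7, 0.1]
gripper_width: 0.001
```

{"fn": "drive_tool", "kwargs": {
  "steps": [
    [[0,0,-1.3],[0,0,0]],
    [[0,0,-1.2],[0,0,0]],
    [[0.05,1,0],[0,0,0]],
    [[0.05,1,0],[0,0,0]],
    [[0.05,1,0],[0,0,0]],
    [[0.05,1,0],[0,0,0]],
    [[0.05,1,0],[0,0,0]],
    [[0.05,0.7,0],[0,0,0]],
    [[0.05,0.7,0],[0,0,0]],
    [[0.05,0.7,0],[0,0,0]],
    [[0.05,0.7,0],[0,0,0]],
    [[0.05,0.7,0],[0,0,0]],
    [[0.05,0.7,0],[0,0,0]],
    [[0.05,0.6,0],[0,0,0]]
  ]
}}

```text
time_s: 3.52
position: [0.489, 0.0048, 0.0113]
eef_rot: [3.139, -0.123, 0.001]
force: [3.6, -7.4, -0.2]
gripper_width: 0.001
```

{"fn": "drive_tool", "kwargs": {
  "steps": [
    [[0,0.3,0],[0,0,0]],
    [[0,0.3,0],[0,0,0]],
    [[0,0,0],[0,0,0]]
  ]
}}

```text
time_s: 3.77
position: [0.49, 0.0102, 0.0116]
eef_rot: [3.138, -0.123, 0.004]
force: [2.4, -4.5, 0.3]
gripper_width: -0.003
```

{"fn": "drive_tool", "kwargs": {
  "steps": [
    [[0,0.25,0],[0,0,0]],
    [[0,0.25,0],[0,0,0]],
    [[0,0,0],[0,0,0]]
  ]
}}

```text
time_s: 4.02
position: [0.4907, 0.011, 0.0121]
eef_rot: [3.132, -0.12, 0.005]
force: [0.6, -26.3, -0.2]
gripper_width: 0.004
```

```bash
python3 - <<'E'
from h import *
s=ctrl.state(); print(s['force'],s['position'],s['joint_positions'])
a=snap('scene','s1.png')['frame'][95:195,310:490]; b=snap('side','d1.png')['frame'][95:195,165:345]
im=np.vstack([cv2.resize(x,None,fx=3,fy=3,interpolation=cv2.INTER_CUBIC) for x in (a,b)])
cv2.imwrite('pics/c1.png',im[:,:,::-1])
E
```

```text
[  0.64867764 -26.33291334  -0.17492521] [0.49067498 0.01102688 0.01208738] [-0.21526937  0.32178674  1.95282334 -0.00914401  0.86232021  1.43803986]
```

View pics/c1.png

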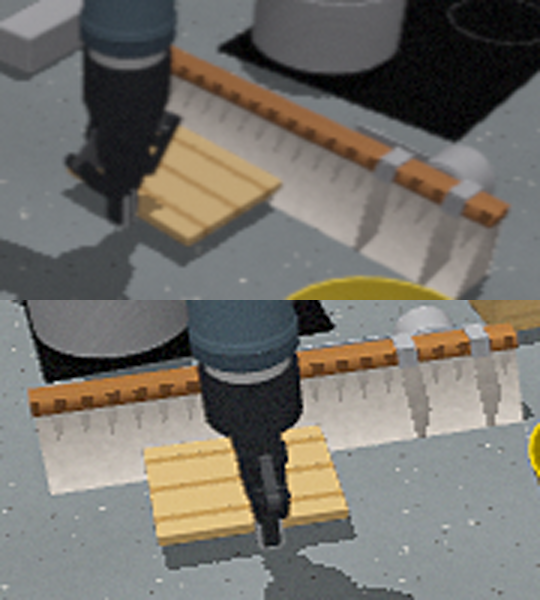

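The board is flush against the upstand: the front edge runs (157,538)-(347,510) in the side crop. Now I'll back off, part the jaws and tilt the tool.

{"fn": "drive_tool", "kwargs": {
  "steps": [
    [[0,-1.5,0],[0,0,0]],
    [[0,-3,0],[0,0,0]],
    [[0,-3,0],[0,0,0]],
    [[0,-1,3],[0,0,0]],
    [[0,0,3],[6.4,-0.5,0]],
    [[0,0,1],[6.4,-0.5,0]],
    [[0,0,0],[6.4,-0.5,0]],
    [[0,0,0],[6.4,-0.5,0]],
    [[0,0,0],[6.4,-0.5,0]],
    [[0,0,0],[6.4,-0.5,0]],
    [[0,0,0],[6.4,-0.5,0]],
    [[0,0,0],[0,0,0]],
    [[0,0,0],[0,0,0]]
  ],
  "claw": 0.06,
  "force": 20
}}

```text
time_s: 5.2
position: [0.4881, -0.0697, 0.0798]
eef_rot: [-2.354, 0.096, -0.035]
force: [-0.6, 0.1, 0.1]
gripper_width: 0.47
```

```bash
python3 - <<'E'
from h import *
from scipy.spatial.transform import Rotation as R
s=ctrl.state(); print(s['force'],s['position'],s['joint_positions'],s['gripper_width']); print(R.from_rotvec(s['eef_rot']).as_matrix().round(3))
f=lambda x,y:(x/3+165,(y-300)/3+95)
for p in [(145,448),(322,428),(347,510),(157,538)]: print(at('d1.png',*f(*p),.026))
c=read_camera('wrist'); cv2.imwrite('pics/w1.png',c['frame'][:,:,::-1])
a=snap('scene','s2.png')['frame'][85:215,250:430];b=snap('side','d2.png')['frame'][85:215,150:330]
cv2.imwrite('pics/c2.png',np.hstack([cv2.resize(x,None,fx=2.2,fy=2.2,interpolation=cv2.INTER_CUBIC) for x in (a,b)])[:,:,::-1])
E
```

```text
[-0.57284925  0.08661094  0.10778056] [ 0.48806984 -0.06965703  0.07980507] [-0.77271122  0.48292965  1.7859259   0.5772732   1.46347323  0.63791462] 0.47021788977839585
[[ 0.997 -0.059  0.054]
 [-0.08  -0.705  0.705]
 [-0.004 -0.707 -0.707]]
[0.41796714 0.16261973 0.026     ]
[0.57463096 0.1373566  0.026     ]
[0.55905005 0.01251344 0.026     ]
[0.40251535 0.03195073 0.026     ]
```

View pics/c2.png

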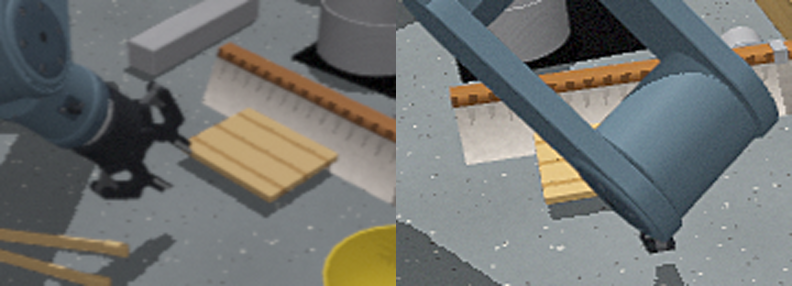

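View pics/w1.png

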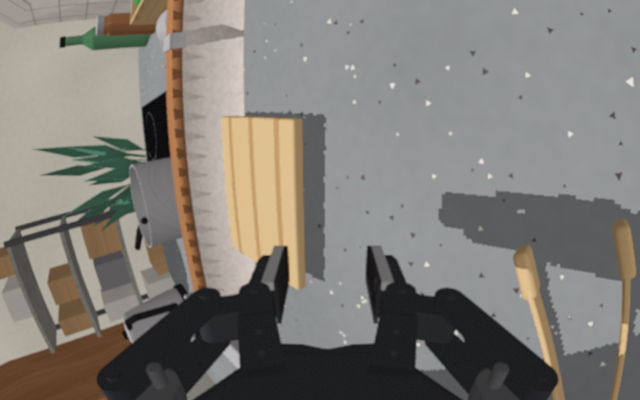

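The tilt works: the wrist bent the right way and the lower finger is the right one in the wrist picture. The tips are thin. Next I'll bring the lower fingertip down in front of the slab's front edge.

{"fn": "drive_tool", "kwargs": {
  "steps": [
    [[0,2,-1.5],[0,0,0]],
    [[0,1.5,-1.5],[0,0,0]],
    [[0,1,-1.5],[0,0,0]],
    [[0,0.5,-0.7],[0,0,0]],
    [[0,0,0],[0,0,0]],
    [[0,0,0],[0,0,0]]
  ]
}}

```text
time_s: 5.85
position: [0.4891, -0.0193, 0.03]
eef_rot: [-2.357, 0.09, -0.038]
force: [0.9, 0.3, 1.2]
gripper_width: 0.471
```

{"fn": "drive_tool", "kwargs": {
  "steps": [
    [[0,0.5,-0.3],[0,0,0]],
    [[0,0.5,-0.2],[0,0,0]],
    [[0,0.8,0],[0,0,0]],
    [[0,0.8,0],[0,0,0]],
    [[0,0.8,0],[0,0,0]],
    [[0,0.8,0],[0,0,0]],
    [[0,0.6,0],[0,0,0]],
    [[0,0.5,0],[0,0,0]],
    [[0,0.4,0],[0,0,0]],
    [[0,0.3,0],[0,0,0]],
    [[0,0,0],[0,0,0]]
  ]
}}

```text
time_s: 6.77
position: [0.4887, 0.0409, 0.0243]
eef_rot: [-2.356, 0.092, -0.037]
force: [-0.6, 0.3, 0.7]
gripper_width: 0.473
```

```bash
python3 - <<'E'
from h import *
c=read_camera('wrist'); a=c['frame'][60:360,160:480]
b=snap('scene','s3.png')['frame'][115:205,300:420]
cv2.imwrite('pics/c3.png',np.hstack([a,cv2.resize(b,(400,300),interpolation=cv2.INTER_CUBIC)])[:,:,::-1])
E
```

```text
(no output)
```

View pics/c3.png

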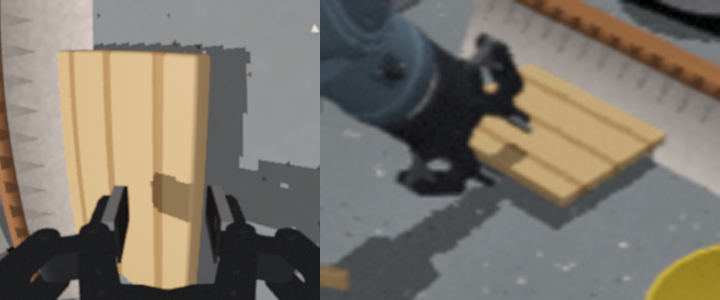

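{"fn": "drive_tool", "kwargs": {
  "steps": [
    [[0,0,-0.2],[0,0,0]],
    [[0,0,-0.2],[0,0,0]],
    [[0,0,0],[0,0,0]]
  ]
}}

```text
time_s: 7.12
position: [0.4887, 0.0402, 0.0199]
eef_rot: [-2.356, 0.093, -0.038]
force: [-0.3, 0.5, 0.4]
gripper_width: 0.471
```

{"fn": "drive_tool", "kwargs": {
  "steps": [
    [[0,0.4,0],[0,0,0]],
    [[0,0.3,0],[0,0,0]],
    [[0,0,0],[0,0,0]]
  ]
}}

```text
time_s: 7.37
position: [0.4888, 0.0474, 0.02]
eef_rot: [-2.357, 0.092, -0.038]
force: [0.4, -1.6, -0.7]
gripper_width: 0.469
```

{"fn": "drive_tool", "kwargs": {
  "steps": [
    [[0,0,-0.3],[0,0,0]],
    [[0,0.2,0],[0,0,0]],
    [[0,0.2,0],[0,0,0]],
    [[0,0,0],[0,0,0]]
  ]
}}

```text
time_s: 7.7
position: [0.4896, 0.0503, 0.0174]
eef_rot: [-2.358, 0.092, -0.04]
force: [-1.5, -7.0, 2.1]
gripper_width: 0.472
```

{"fn": "drive_tool", "kwargs": {
  "steps": [
    [[0,0.07,0.5],[0,0,0]],
    [[0,0.07,0.5],[0,0,0]],
    [[0,0.1,0.5],[0,0,0]],
    [[0,0.1,0.5],[0,0,0]],
    [[0,0.15,0.5],[0,0,0]],
    [[0,0.2,0.5],[0,0,0]],
    [[0,0,0],[0,0,0]]
  ]
}}

```text
time_s: 8.28
position: [0.4889, 0.0587, 0.0481]
eef_rot: [-2.356, 0.091, -0.038]
force: [-0.9, -2.1, -0.4]
gripper_width: 0.47
```

```bash
python3 - <<'E'
from h import *
c=read_camera('wrist'); a=c['frame'][60:360,160:480]
b=snap('scene','s4.png')['frame'][115:205,300:420]
cv2.imwrite('pics/c4.png',np.hstack([a,cv2.resize(b,(400,300),interpolation=cv2.INTER_CUBIC)])[:,:,::-1])
E
```

```text
(no output)
```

View pics/c4.png

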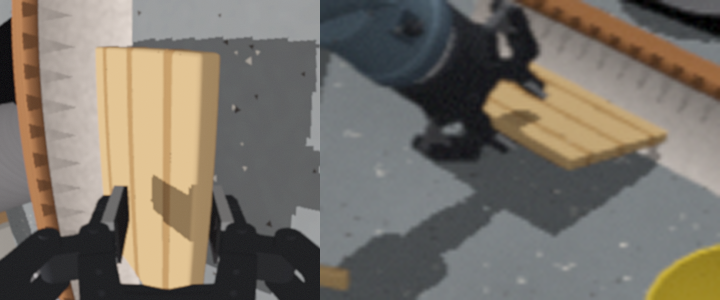

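{"fn": "drive_tool", "kwargs": {
  "steps": [
    [[0,0.25,0.45],[0,0,0]],
    [[0,0.25,0.4],[0,0,0]],
    [[0,0.3,0.4],[0,0,0]],
    [[0,0,0],[0,0,0]]
  ]
}}

```text
time_s: 8.72
position: [0.4888, 0.067, 0.0605]
eef_rot: [-2.355, 0.091, -0.038]
force: [0.1, -1.0, -0.2]
gripper_width: 0.466
```

{"fn": "drive_tool", "kwargs": {
  "steps": [
    [[0,0,0],[0,0,0]],
    [[0,0,0],[0,0,0]],
    [[0,0,0],[0,0,0]],
    [[0,0,0],[0,0,0]],
    [[0,0,0],[0,0,0]],
    [[0,0,0],[0,0,0]]
  ],
  "claw": 1,
  "force": 25
}}

```text
time_s: 9.22
position: [0.4887, 0.0626, 0.059]
eef_rot: [-2.363, 0.092, -0.038]
force: [-10.2, -20.6, 3.6]
gripper_width: 0.238
```

```bash
python3 - <<'E'
from h import *
c=read_camera('wrist'); a=c['frame'][60:360,160:480]
b=snap('scene','s5.png')['frame'][115:205,300:420]
cv2.imwrite('pics/c5.png',np.hstack([a,cv2.resize(b,(400,300),interpolation=cv2.INTER_CUBIC)])[:,:,::-1])
E
```

```text
(no output)
```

View pics/c5.png

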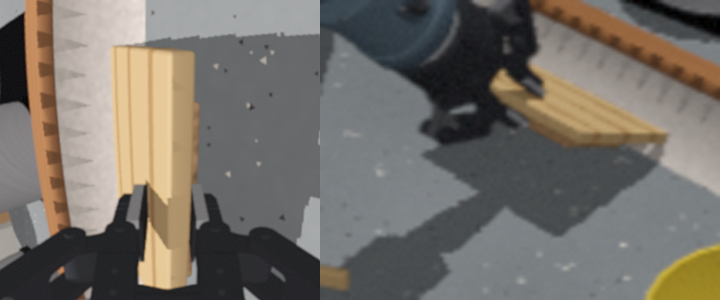

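The jaws now hold the edge obliquely, at 20 mm opening. The board is tilted about 25-30° and is still against the upstand. I'll lift further so it lines up with the pads.

{"fn": "drive_tool", "kwargs": {
  "steps": [
    [[0,0.1,0.4],[0,0,0]],
    [[0,0.15,0.4],[0,0,0]],
    [[0,0.2,0.4],[0,0,0]],
    [[0,0.2,0.4],[0,0,0]],
    [[0,0,0],[0,0,0]],
    [[0,0,0],[0,0,0]]
  ]
}}

```text
time_s: 9.82
position: [0.4893, 0.0684, 0.0757]
eef_rot: [-2.364, 0.091, -0.04]
force: [-11.7, -25.5, 9.0]
gripper_width: 0.226
```

{"fn": "drive_tool", "kwargs": {
  "steps": [
    [[0,-0.3,0.1],[0,0,0]],
    [[0,-0.3,0.1],[0,0,0]],
    [[0,0,0],[0,0,0]]
  ]
}}

```text
time_s: 10.07
position: [0.4887, 0.0665, 0.0777]
eef_rot: [-2.356, 0.093, -0.038]
force: [-0.4, -1.0, -0.5]
gripper_width: 0.122
```

The edge is now fully pinched and aligned, at 10 mm opening, with almost no load. I'll firm up the grip, lift slightly and swing about the foot.

{"fn": "drive_tool", "kwargs": {
  "steps": [
    [[0,0,0],[0,0,0]],
    [[0,0,0],[0,0,0]],
    [[0,-0.25,0.4],[0,0,0]],
    [[0,-0.25,0.4],[0,0,0]],
    [[0,0,0],[0,0,0]]
  ],
  "claw": 1,
  "force": 60
}}

```text
time_s: 10.48
position: [0.4892, 0.0614, 0.0864]
eef_rot: [-2.356, 0.092, -0.039]
force: [-0.1, -0.5, -2.4]
gripper_width: 0.114
```

{"fn": "drive_tool", "kwargs": {
  "steps": [
    [[0.06,0.79,0.71],[-5.81,0.46,0]],
    [[0.07,0.85,0.63],[-5.81,0.46,0]],
    [[0.07,0.91,0.54],[-5.81,0.46,0]],
    [[0.08,0.96,0.44],[-5.81,0.46,0]],
    [[0.08,1.0,0.34],[-5.81,0.46,0]],
    [[0.08,1.03,0.24],[-5.81,0.46,0]],
    [[0,0,0],[0,0,0]],
    [[0,0,0],[0,0,0]]
  ]
}}

```text
time_s: 11.15
position: [0.4927, 0.1195, 0.1153]
eef_rot: [-2.965, 0.109, -0.009]
force: [0.3, -0.8, -3.0]
gripper_width: 0.115
```

```bash
python3 - <<'E'
from h import *
from scipy.spatial.transform import Rotation as R
s=ctrl.state(); print(s['force'],s['position'],s['joint_positions'],s['gripper_width']); print(R.from_rotvec(s['eef_rot']).as_matrix().round(3))
b=snap('scene','s6.png')['frame'][90:215,300:460];a=snap('side','d6.png')['frame'][60:185,160:320]
cv2.imwrite('pics/c6.png',np.hstack([cv2.resize(x,(400,312),interpolation=cv2.INTER_CUBIC) for x in (a,b)])[:,:,::-1])
E
```

```text
[ 0.27234693 -0.8015047  -2.97169362] [0.4927009  0.11952847 0.11533859] [-0.11072076  0.14833763  1.91206115  0.19673104  1.095956    1.44196877] 0.1152447340179396
[[ 0.997 -0.072  0.013]
 [-0.073 -0.982  0.174]
 [-0.    -0.174 -0.985]]
```

View pics/c6.png

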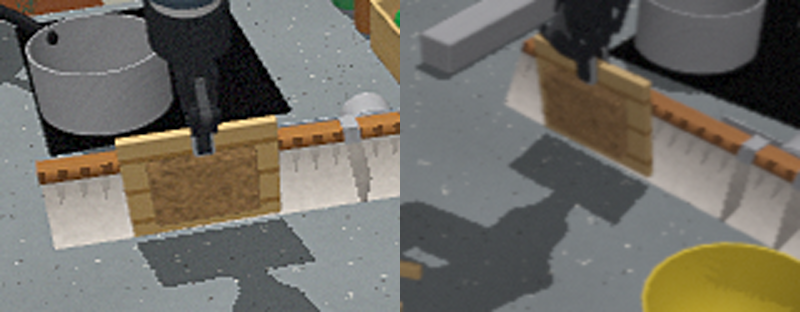

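The board hangs upright from the gripper, cork towards the robot side, with its foot near the upstand. I'll triangulate its corners.

```bash
python3 - <<'E'
from h import *
def tri(a,b):
    (o,d),(p,e)=ray('d6.png',*a),ray('s6.png',*b); d/=np.linalg.norm(d);e/=np.linalg.norm(e)
    st=np.linalg.lstsq(np.c_[d,-e],p-o,rcond=None)[0]; A,B=o+d*st[0],p+e*st[1]; return ((A+B)/2).round(4),np.linalg.norm(A-B).round(4)
g=lambda x,y:(x/2.5+160,y/2.5+60); k=lambda x,y:((x-400)/2.5+300,y/2.5+90)
print(tri(g(135,237),k(545,126)),tri(g(280,215),k(652,176)),tri(g(117,139),k(538,37)),tri(g(277,115),k(652,82)))
E
```

```text
(array([0.4123, 0.1397, 0.0104]), np.float64(0.003)) (array([0.57  , 0.1347, 0.0071]), np.float64(0.0102)) (array([0.4123, 0.1216, 0.138 ]), np.float64(0.0015)) (array([0.5705, 0.1122, 0.1407]), np.float64(0.004))
```

{"fn": "drive_tool", "kwargs": {
  "steps": [
    [[0.08,1.05,0.13],[-5.81,0.46,0]],
    [[0.08,1.06,0.02],[-5.81,0.46,0]],
    [[0.08,1.06,-0.08],[-5.81,0.46,0]],
    [[0.08,1.04,-0.19],[-5.81,0.46,0]],
    [[0.08,1.02,-0.3],[-5.81,0.46,0]],
    [[0.08,0.98,-0.4],[-5.81,0.46,0]],
    [[0,0,0],[0,0,0]],
    [[0,0,0],[0,0,0]]
  ]
}}

```text
time_s: 11.92
position: [0.4968, 0.179, 0.104]
eef_rot: [2.704, -0.105, -0.032]
force: [-0.3, 0.2, -2.1]
gripper_width: 0.113
```

{"fn": "drive_tool", "kwargs": {
  "steps": [
    [[0,0.2,0],[0,0,0]],
    [[0,0.2,0],[0,0,0]],
    [[0,0.2,0],[0,0,0]],
    [[0,0,0],[0,0,0]]
  ]
}}

```text
time_s: 12.25
position: [0.4986, 0.1845, 0.1074]
eef_rot: [2.705, -0.11, -0.024]
force: [-0.6, -0.9, -2.6]
gripper_width: 0.114
```

{"fn": "drive_tool", "kwargs": {
  "steps": [
    [[0,0.2,-0.2],[0,0,0]],
    [[0,0.2,-0.2],[0,0,0]],
    [[0,0.1,-0.1],[0,0,0]],
    [[0,0,0],[0,0,0]],
    [[0,0,0],[0,0,0]]
  ]
}}

```text
time_s: 12.67
position: [0.4984, 0.1881, 0.1033]
eef_rot: [2.698, -0.109, -0.024]
force: [-2.3, -8.5, 7.6]
gripper_width: 0.116
```

{"fn": "drive_tool", "kwargs": {
  "steps": [
    [[0,0.1,-0.2],[0,0,0]],
    [[0,0,-0.1],[0,0,0]],
    [[0,0,0],[0,0,0]]
  ]
}}

```text
time_s: 12.92
position: [0.4988, 0.1876, 0.1016]
eef_rot: [2.695, -0.109, -0.024]
force: [-2.2, -14.0, 13.9]
gripper_width: 0.112
```

{"fn": "drive_tool", "kwargs": {
  "steps": [
    [[0,-0.1,0],[0,0,0]],
    [[0,0,0],[0,0,0]]
  ]
}}

```text
time_s: 13.08
position: [0.4988, 0.1872, 0.1011]
eef_rot: [2.697, -0.109, -0.023]
force: [-1.8, -11.8, 10.9]
gripper_width: 0.113
```

{"fn": "drive_tool", "kwargs": {
  "steps": [
    [[0,0,0],[0,0,0]],
    [[0,0,0],[0,0,0]],
    [[0,0,0],[0,0,0]],
    [[0,0,0],[0,0,0]]
  ],
  "claw": 0.4,
  "force": 30
}}

```text
time_s: 13.42
position: [0.498, 0.1906, 0.0985]
eef_rot: [2.704, -0.106, -0.025]
force: [-0.4, -0.4, -0.5]
gripper_width: 0.302
```

The board leans by itself on the slope. I'll withdraw along the tool axis, come round to the cork side and open fully. The 80 mm cork pad just fits the 85 mm opening, so I can hold the board by it and lay it down flat.

{"fn": "drive_tool", "kwargs": {
  "steps": [
    [[0.03,0.42,0.91],[0,0,0]],
    [[0.03,0.42,0.91],[0,0,0]],
    [[0.07,0.85,1.8],[0,0,0]],
    [[0.07,0.85,1.8],[0,0,0]],
    [[0.07,0.85,1.8],[0,0,0]],
    [[0,0,2.5],[0,0,0]],
    [[0,-1,2.5],[3,-0.24,0]],
    [[-0.2,-2.5,1.5],[6.5,-0.51,0]],
    [[-0.2,-2.5,0],[6.5,-0.51,0]],
    [[-0.2,-2.5,0],[6.5,-0.51,0]],
    [[-0.2,-2.5,0],[6.5,-0.51,0]],
    [[-0.2,-2.5,0],[6.5,-0.51,0]],
    [[-0.2,-2.5,0],[6.5,-0.51,0]],
    [[-0.2,-2.5,0],[6.5,-0.51,0]],
    [[-0.2,-2.5,-1],[6.5,-0.51,0]],
    [[-0.2,-2,-2],[6.5,-0.51,0]],
    [[0,-1,-2],[6.5,-0.51,0]]
  ]
}}

```text
time_s: 14.83
position: [0.4844, -0.0195, 0.188]
eef_rot: [-2.385, 0.092, -0.047]
force: [0.2, -0.3, -1.2]
gripper_width: 0.298
```

{"fn": "drive_tool", "kwargs": {
  "steps": [
    [[0,0,-2],[6.5,-0.51,0]],
    [[0,0,-2],[6.5,-0.51,0]],
    [[0,0,-1],[6.5,-0.51,0]],
    [[0,0,0],[2,-0.15,0]],
    [[0,0,0],[0,0,0]],
    [[0,0,0],[0,0,0]]
  ],
  "claw": -1
}}

```text
time_s: 15.33
position: [0.4833, -0.0161, 0.1365]
eef_rot: [-2.013, 0.077, -0.049]
force: [0.2, -0.1, 0.5]
gripper_width: 1.0
```

```bash
python3 - <<'E'
from h import *
from scipy.spatial.transform import Rotation as R
s=ctrl.state(); print(s['position'],s['joint_positions'],s['gripper_width']); print(R.from_rotvec(s['eef_rot']).as_matrix().round(3))
c=snap('wrist','w7.png');print(c['fov_y'],c['cx'],c['cy'],c['T'].round(4).tolist())
a=c['frame'][20:320,120:520]
b=snap('scene','s7.png')['frame'][90:215,300:460]
snap('side','d7.png')
cv2.imwrite('pics/c7.png',np.hstack([a,cv2.resize(b,(384,300),interpolation=cv2.INTER_CUBIC)])[:,:,::-1])
E
```

```text
[ 0.48333379 -0.01611055  0.13654265] [-0.79684482  0.53927163  1.79077462  0.75553661  1.70835855  0.58279762] 1.0001400227821566
[[ 0.997 -0.033  0.069]
 [-0.077 -0.427  0.901]
 [ 0.    -0.903 -0.429]]
65.70646984690485 327.07363405937525 199.55613199370492 [[-0.0326, 0.9695, 0.243, 0.5515], [-0.4278, 0.2062, -0.8801, -0.152], [-0.9033, -0.1326, 0.408, 0.1959], [0.0, 0.0, 0.0, 1.0]]
```

View pics/c7.png

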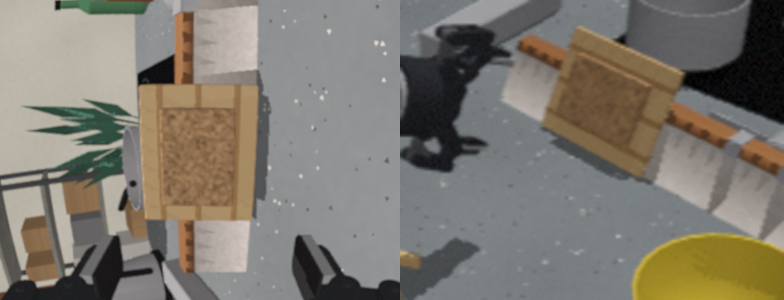

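The board leans by itself, cork outwards. The cork corners in the crop are about (165,107), (240,108), (234,206) and (162,206). I'll solve its pose from these.

```bash
cat > pnp.py <<'E'
from h import *
def solve(fn,corn,obj,T_up=False):
    c=np.load('pics/'+fn+'.npz'); f=200/np.tan(np.radians(c['fov_y'])/2)
    p=np.array(corn,float); q=p-[c['cx'],c['cy']]; r=np.linalg.norm(q,axis=1,keepdims=True); n=q/r*np.tan(r/f)
    ok,rv,tv=cv2.solvePnP(obj,n,np.eye(3),None,flags=cv2.SOLVEPNP_SQPNP)
    ok,rv,tv=cv2.solvePnP(obj,n,np.eye(3),None,rv,tv,True)
    e=(cv2.projectPoints(obj,rv,tv,np.eye(3),None)[0][:,0]-n)*f
    M=np.eye(4); M[:3,:3]=cv2.Rodrigues(rv)[0]; M[:3,3]=tv[:,0]
    return c['T']@np.diag([1,-1,-1,1])@M, e
E
python3 - <<'E'
from pnp import *
g=cv2.imread('pics/w7.png',0)
P=np.array([(139,86),(257,86),(250,219),(145,219),(165,107),(240,108),(234,206),(162,206)],np.float32)+[120,20]
P=P.astype(np.float32); Q=cv2.cornerSubPix(g,P.copy().reshape(-1,1,2),(3,3),(-1,-1),(3,30,.01))[:,0]
print((Q-P).round(1).tolist())
s=[(1,-1),(1,1),(-1,1),(-1,-1)]
obj=np.array([(80*a,65*b,15) for a,b in s]+[(55*a,40*b,0) for a,b in s],float)/1000
np.set_printoptions(precision=4,suppress=True)
for X in (P,Q):
  for o,k in((obj,slice(0,8)),(obj[4:],slice(4,8))):
    M,e=solve('w7.png',X[k],o); print(M); print('rms',np.sqrt((e**2).mean()))
# tool-frame
from scipy.spatial.transform import Rotation as R
st=ctrl.state(); T=np.eye(4);T[:3,:3]=R.from_rotvec(st['eef_rot']).as_matrix();T[:3,3]=st['position']
M,e=solve('w7.png',Q,obj); print('in tool\n',np.linalg.inv(T)@M)
E
```

```text
[[-2.0999999046325684, -0.4000000059604645], [0.8999999761581421, 0.8999999761581421], [0.0, 0.0], [0.10000000149011612, -0.10000000149011612], [0.0, 0.0], [-0.30000001192092896, -0.6000000238418579], [2.299999952316284, 1.899999976158142], [0.0, 0.0]]
[[ 0.9969 -0.0505  0.0604  0.4924]
 [-0.0739 -0.3379  0.9383  0.1517]
 [-0.027  -0.9398 -0.3406  0.0629]
 [ 0.      0.      0.      1.    ]]
rms 1.2691552511573676
[[ 0.9968 -0.0724  0.0333  0.4931]
 [-0.0545 -0.3139  0.9479  0.1486]
 [-0.0582 -0.9467 -0.3169  0.0634]
 [ 0.      0.      0.      1.    ]]
rms 0.6834837073245869
[[ 0.9957 -0.0476  0.0789  0.4923]
 [-0.0905 -0.3431  0.9349  0.1487]
 [-0.0174 -0.9381 -0.346   0.0642]
 [ 0.      0.      0.      1.    ]]
rms 1.7069023614286545
[[ 0.9701 -0.0508 -0.2372  0.4951]
 [ 0.1876 -0.4623  0.8666  0.1486]
 [-0.1537 -0.8853 -0.439   0.0635]
 [ 0.      0.      0.      1.    ]]
rms 0.6682749055442111
in tool
 [[ 0.9997 -0.0245  0.0069 -0.0041]
 [ 0.0251  0.9955 -0.0916 -0.0045]
 [-0.0046  0.0917  0.9958  0.1803]
 [ 0.      0.      0.      1.    ]]
```

{"fn": "drive_tool", "kwargs": {
  "steps": [
    [[0.1,1.6,-0.65],[0,0,0]],
    [[0.1,1.6,-0.65],[0,0,0]],
    [[0.1,1.6,-0.65],[0,0,0]],
    [[0.1,1.6,-0.65],[0,0,0]],
    [[0.1,1.6,-0.65],[0,0,0]],
    [[0.1,1.6,-0.65],[0,0,0]],
    [[0.1,1.6,-0.65],[0,0,0]],
    [[0.1,1.6,-0.65],[0,0,0]],
    [[0.1,1.6,-0.65],[0,0,0]],
    [[0,1.6,-0.65],[0,0,0]],
    [[0,0,0],[0,0,0]],
    [[0,0,0],[0,0,0]]
  ]
}}

```text
time_s: 16.48
position: [0.4918, 0.145, 0.0721]
eef_rot: [-2.012, 0.074, -0.049]
force: [-0.6, 0.1, -0.4]
gripper_width: 1.0
```

```bash
python3 - <<'E'
from h import *
s=ctrl.state(); print(s['position'],s['force'],s['eef_rot'])
c=snap('wrist','w8.png')
cv2.imwrite('pics/c8.png',cv2.resize(c['frame'][100:400,120:520],(800,600),interpolation=cv2.INTER_CUBIC)[:,:,::-1])
E
```

```text
[0.49183537 0.14495217 0.07208774] [-0.63361598  0.10421501 -0.40449176] [-2.01189331  0.07381238 -0.04936674]
```

View pics/c8.png

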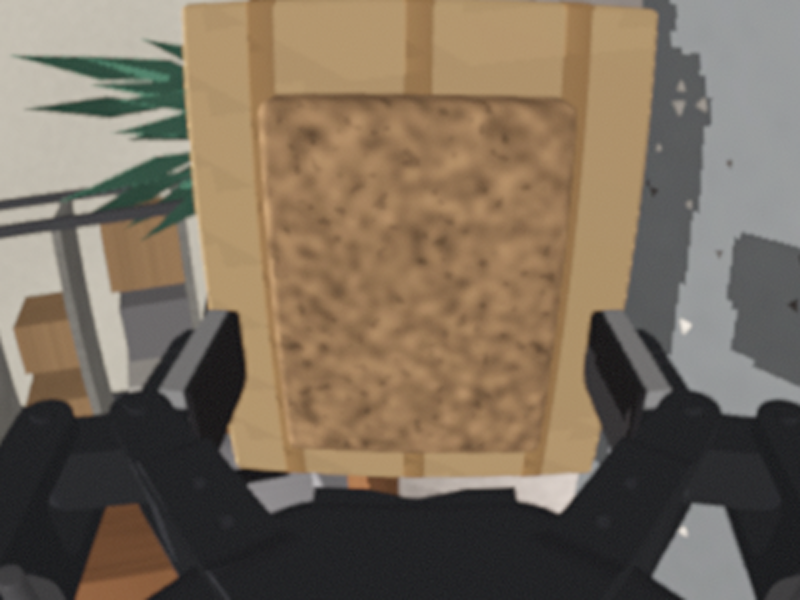

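The cork spans about 280-560 px at the finger row, and the fingertips are at 240 and 590, so it sits centred to within about 1 mm. I'll apply a 0.7 mm down-slope correction and advance along the tool axis.

{"fn": "drive_tool", "kwargs": {
  "steps": [
    [[0.03,0.42,-0.26],[0,0,0]],
    [[0.03,0.45,-0.22],[0,0,0]],
    [[0.03,0.45,-0.22],[0,0,0]],
    [[0.03,0.45,-0.22],[0,0,0]],
    [[0.02,0.18,-0.08],[0,0,0]],
    [[0,0,0],[0,0,0]],
    [[0,0,0],[0,0,0]]
  ]
}}

```text
time_s: 17.12
position: [0.493, 0.1638, 0.0606]
eef_rot: [-2.01, 0.079, -0.048]
force: [1.1, -0.5, 1.1]
gripper_width: 0.999
```

{"fn": "drive_tool", "kwargs": {
  "steps": [
    [[0.02,0.36,-0.17],[0,0,0]],
    [[0.02,0.27,-0.13],[0,0,0]],
    [[0,0,0],[0,0,0]]
  ]
}}

```text
time_s: 17.37
position: [0.4932, 0.1705, 0.0575]
eef_rot: [-2.01, 0.079, -0.048]
force: [1.0, -0.2, 0.3]
gripper_width: 1.001
```

{"fn": "drive_tool", "kwargs": {
  "steps": [
    [[0.01,0.18,-0.09],[0,0,0]],
    [[0,0.09,-0.04],[0,0,0]],
    [[0,0,0],[0,0,0]]
  ]
}}

```text
time_s: 17.62
position: [0.4935, 0.1729, 0.0564]
eef_rot: [-2.01, 0.078, -0.048]
force: [0.9, 0.4, -0.1]
gripper_width: 0.996
```

{"fn": "drive_tool", "kwargs": {
  "steps": [
    [[0.01,0.18,-0.09],[0,0,0]],
    [[0,0.09,-0.04],[0,0,0]],
    [[0,0,0],[0,0,0]]
  ]
}}

```text
time_s: 17.87
position: [0.4941, 0.1746, 0.0558]
eef_rot: [-2.01, 0.078, -0.05]
force: [-3.4, -6.6, 5.7]
gripper_width: 1.0
```

Contact came at the slab depth I expected. I'll ease back 1.5 mm and grip the cork.

{"fn": "drive_tool", "kwargs": {
  "steps": [
    [[-0.01,-0.2,0.1],[0,0,0]],
    [[0,0,0],[0,0,0]]
  ]
}}

```text
time_s: 18.03
position: [0.4939, 0.173, 0.0563]
eef_rot: [-2.01, 0.079, -0.049]
force: [0.6, -0.7, -0.1]
gripper_width: 0.994
```

{"fn": "drive_tool", "kwargs": {
  "steps": [
    [[0,0,0],[0,0,0]],
    [[0,0,0],[0,0,0]],
    [[0,0,0],[0,0,0]],
    [[0,0,0],[0,0,0]],
    [[0,0,0],[0,0,0]]
  ],
  "claw": 1,
  "force": 50
}}

```text
time_s: 18.45
position: [0.4943, 0.1731, 0.059]
eef_rot: [-2.005, 0.077, -0.05]
force: [-5.5, -10.2, 18.2]
gripper_width: 0.919
```

The cork is gripped at 78 mm. Now I'll draw the board out off the upstand, foot first, and turn it flat above the bar.

{"fn": "drive_tool", "kwargs": {
  "steps": [
    [[0,-0.5,0.3],[0,0,0]],
    [[0,-1,0.5],[0,0,0]],
    [[-0.1,-1,0.5],[0,0,0]],
    [[-0.1,-1,0.5],[0,0,0]],
    [[-0.1,-1,0.4],[-4,0.31,0]],
    [[-0.1,-1,0.2],[-5.5,0.43,0]],
    [[-0.1,-1,0],[-5.5,0.43,0]],
    [[-0.1,-1,0],[-5.5,0.43,0]],
    [[-0.1,-1,0],[-5.5,0.43,0]],
    [[-0.1,-1,0],[-5.5,0.43,0]],
    [[-0.1,-1,0],[-5.5,0.43,0]],
    [[-0.1,-1,0],[-5.5,0.43,0]],
    [[-0.1,-1,0],[-5.5,0.43,0]],
    [[0,-1,0],[-5.5,0.43,0]],
    [[0,-0.5,0],[-5.5,0.43,0]],
    [[0,0,0],[-5.5,0.43,0]],
    [[0,0,0],[0,0,0]],
    [[0,0,0],[0,0,0]]
  ]
}}

```text
time_s: 19.95
position: [0.482, 0.0342, 0.0802]
eef_rot: [-3.136, 0.12, 0.003]
force: [1.3, -0.4, -1.9]
gripper_width: 0.923
```

```bash
python3 - <<'E'
from h import *
from scipy.spatial.transform import Rotation as R
s=ctrl.state(); print(s['position'],s['joint_positions'],s['gripper_width'],s['force'],s['moment']); print(R.from_rotvec(s['eef_rot']).as_matrix().round(3))
E
```

```text
[0.48204617 0.03418116 0.0802016 ] [-0.17733572  0.17989852  1.95011211  0.00325729  1.01383704  1.46811839] 0.9225942364420552 [ 1.33433023 -0.43472395 -1.89853113] [ 0.03804504  0.03071541 -0.00314046]
[[ 0.997 -0.076 -0.002]
 [-0.076 -0.997  0.003]
 [-0.002 -0.003 -1.   ]]
```

Held level, with the wrist load at 1.9 N (the board's weight). Lowering now, slowly near the bar.

{"fn": "drive_tool", "kwargs": {
  "steps": [
    [[0,0,-1.5],[0,0,0]],
    [[0,0,-1.5],[0,0,0]],
    [[0,0,-1.5],[0,0,0]],
    [[0,0,-1],[0,0,0]],
    [[0,0,-0.5],[0,0,0]],
    [[0,0,-0.3],[0,0,0]],
    [[0,0,-0.2],[0,0,0]],
    [[0,0,0],[0,0,0]],
    [[0,0,0],[0,0,0]]
  ]
}}

```text
time_s: 20.7
position: [0.4831, 0.0332, 0.0157]
eef_rot: [-3.138, 0.123, -0.0]
force: [0.2, -0.0, -1.9]
gripper_width: 0.92
```

{"fn": "drive_tool", "kwargs": {
  "steps": [
    [[0,0,-0.15],[0,0,0]],
    [[0,0,-0.15],[0,0,0]],
    [[0,0,-0.15],[0,0,0]],
    [[0,0,-0.15],[0,0,0]],
    [[0,0,0],[0,0,0]]
  ]
}}

```text
time_s: 21.12
position: [0.4824, 0.0335, 0.0089]
eef_rot: [-3.138, 0.123, 0.002]
force: [0.1, -0.7, -3.1]
gripper_width: 0.918
```

{"fn": "drive_tool", "kwargs": {
  "steps": [
    [[0,0,-0.15],[0,0,0]],
    [[0,0,-0.15],[0,0,0]],
    [[0,0,0],[0,0,0]]
  ]
}}

```text
time_s: 21.37
position: [0.4824, 0.0334, 0.0059]
eef_rot: [-3.138, 0.123, 0.002]
force: [0.1, -0.4, -3.6]
gripper_width: 0.921
```

{"fn": "drive_tool", "kwargs": {
  "steps": [
    [[0,0,-0.15],[0,0,0]],
    [[0,0,-0.1],[0,0,0]],
    [[0,0,0],[0,0,0]]
  ]
}}

```text
time_s: 21.62
position: [0.4824, 0.0334, 0.0034]
eef_rot: [-3.138, 0.123, 0.002]
force: [0.7, 0.6, -2.4]
gripper_width: 0.922
```

{"fn": "drive_tool", "kwargs": {
  "steps": [
    [[0,0,-0.1],[0,0,0]],
    [[0,0,-0.1],[0,0,0]],
    [[0,0,0],[0,0,0]]
  ]
}}

```text
time_s: 21.87
position: [0.4827, 0.0333, 0.0016]
eef_rot: [-3.138, 0.123, 0.001]
force: [-0.6, 0.3, -2.4]
gripper_width: 0.924
```

{"fn": "drive_tool", "kwargs": {
  "steps": [
    [[0,0,-0.1],[0,0,0]],
    [[0,0,-0.1],[0,0,0]],
    [[0,0,0],[0,0,0]]
  ]
}}

```text
time_s: 22.12
position: [0.4829, 0.0333, 0.0008]
eef_rot: [-3.137, 0.124, 0.002]
force: [-4.8, -0.9, 13.3]
gripper_width: 0.924
```

Contact at the expected flat height. Now I'll release, rise straight up and check.

{"fn": "drive_tool", "kwargs": {
  "steps": [
    [[0,0,0.05],[0,0,0]],
    [[0,0,0],[0,0,0]],
    [[0,0,0],[0,0,0]],
    [[0,0,0],[0,0,0]]
  ],
  "claw": -1
}}

```text
time_s: 22.45
position: [0.4827, 0.0333, 0.0002]
eef_rot: [-3.138, 0.123, 0.001]
force: [-0.5, -0.3, -0.3]
gripper_width: 0.997
```

{"fn": "drive_tool", "kwargs": {
  "steps": [
    [[0,0,0.3],[0,0,0]],
    [[0,0,0.4],[0,0,0]],
    [[0,0,0.5],[0,0,0]],
    [[0,0,1],[0,0,0]],
    [[0,0,2],[0,0,0]],
    [[0,0,3],[0,0,0]],
    [[0,0,3],[0,0,0]],
    [[0,0,3],[0,0,0]],
    [[0,0,3],[0,0,0]],
    [[0,0,0],[0,0,0]],
    [[0,0,0],[0,0,0]]
  ]
}}

```text
time_s: 23.37
position: [0.4843, 0.0331, 0.1652]
eef_rot: [-3.139, 0.123, -0.008]
force: [-0.4, 0.5, -0.2]
gripper_width: 1.001
```

```bash
python3 - <<'E'
from pnp import *
s=ctrl.state(); print(s['position'],s['gripper_width'],s['force'])
c=snap('wrist','w9.png'); snap('side','d9.png'); snap('scene','s9.png')
# changed bystanders? compare with the first pictures (blurred differences outside arm/board)
for n,m in(('scene0','s9'),('side0','d9')):
    d=cv2.absdiff(*[cv2.GaussianBlur(cv2.imread(f'pics/{k}.png'),(5,5),0) for k in(n,m)]).max(2)>40
    k,l,st,_=cv2.connectedComponentsWithStats(d.astype(np.uint8)); print(n,[r.tolist() for r in st[1:] if r[4]>25])
hsv=cv2.cvtColor(c['frame'],cv2.COLOR_RGB2HSV); 
m=((hsv[...,0]>8)&(hsv[...,0]<25)&(hsv[...,1]>70)).astype(np.uint8)
k,l,st,_=cv2.connectedComponentsWithStats(m); i=1+st[1:,4].argmax(); ct=cv2.findContours((l==i).astype(np.uint8),0,2)[0][0]
q=cv2.boxPoints(cv2.minAreaRect(ct)); print('slab box px',q.tolist(),st[i])
ap=cv2.approxPolyDP(ct,8,True)[:,0]; print('poly',ap.tolist())
f=200/np.tan(np.radians(c['fov_y'])/2)
for u,v in ap:
    w=np.array([u-c['cx'],v-c['cy']]);r=np.linalg.norm(w);n=w/r*np.tan(r/f)
    d=c['T'][:3,:3]@[n[0],-n[1],-1];o=c['T'][:3,3];print((u,v),(o+d*(.011-o[2])/d[2]).round(4))
# scene check: mean colour at projected cork centre
import itertools
for nm in('s9','d9'):
    im=cv2.imread(f'pics/{nm}.png'); u,v=proj(nm+'.png',[.47,0.01,.026]);print(nm,u,v,im[int(v),int(u)])
E
```

```text
[0.48429745 0.0331049  0.16516091] 1.000996259831129 [-0.35089394  0.50121372 -0.1659032 ]
scene0 [[225, 0, 13, 12, 113], [304, 0, 7, 20, 102], [359, 2, 10, 4, 26], [174, 5, 26, 43, 385], [0, 7, 21, 41, 520], [353, 13, 28, 24, 288], [244, 24, 64, 42, 1814], [330, 38, 49, 80, 1734], [0, 52, 24, 11, 120], [0, 56, 73, 93, 3346], [243, 103, 52, 42, 934], [176, 122, 25, 15, 131], [170, 140, 62, 41, 1183], [351, 142, 42, 25, 208], [250, 148, 40, 21, 477], [324, 149, 16, 8, 38], [319, 159, 62, 31, 760], [255, 173, 91, 62, 2648], [376, 174, 14, 8, 35], [15, 179, 222, 124, 6878]]
side0 [[0, 0, 118, 131, 9313], [207, 0, 47, 66, 2392], [54, 32, 6, 6, 35], [72, 43, 29, 50, 323], [98, 53, 32, 25, 531], [238, 82, 7, 13, 60], [84, 88, 26, 22, 185], [107, 100, 38, 17, 424], [54, 102, 23, 10, 104], [239, 110, 13, 16, 142], [77, 112, 13, 10, 83], [93, 114, 14, 5, 41], [220, 148, 66, 27, 443], [233, 160, 23, 4, 48], [216, 162, 4, 14, 37], [230, 166, 46, 19, 402], [62, 178, 77, 64, 2553], [221, 179, 67, 19, 526], [201, 190, 121, 76, 4316], [140, 212, 58, 38, 1192], [185, 263, 40, 31, 269], [50, 269, 118, 66, 3909], [0, 275, 62, 125, 5461], [103, 281, 157, 119, 11221]]
slab box px [[261.0, 102.0], [395.0, 102.0], [395.0, 255.0], [261.0, 255.0]] [  261   102   135   154 19431]
poly [[262, 104], [268, 252], [384, 254], [395, 106]]
(np.int32(262), np.int32(104)) [0.5676 0.0873 0.011 ]
(np.int32(268), np.int32(252)) [0.413  0.1013 0.011 ]
(np.int32(384), np.int32(254)) [ 0.4009 -0.0239  0.011 ]
(np.int32(395), np.int32(106)) [ 0.5559 -0.0389  0.011 ]
s9 344.85809699191714 162.54432466636212 [ 87 125 159]
d9 246.44589112456617 173.4426469362515 [ 94 148 186]
```

```bash
python3 - <<'E'
from h import *
for k,(x0,y0,x1,y1) in {'scene0':(205,175,318,225),'s9':(205,175,318,225),'side0':(180,210,300,302),'d9':(180,210,300,302)}.items():
    h=cv2.cvtColor(cv2.imread(f'pics/{k}.png')[y0:y1,x0:x1],cv2.COLOR_BGR2HSV)
    m=(h[...,0]>8)&(h[...,0]<28)&(h[...,1]>90); v,u=np.nonzero(m); print(k,m.sum(),u.min()+x0,u.max()+x0,v.min()+y0,v.max()+y0,u.mean()+x0,v.mean()+y0)
c=np.load('pics/w9.png.npz'); im=cv2.imread('pics/w9.png'); print('cork centre/rim colours',im[178,328],im[178,272],im[240,328])
close_job()
E
```

```text
scene0 828 216 307 185 216 259.72463768115944 197.53985507246378
s9 861 216 308 185 216 260.9756097560976 197.74564459930315
side0 1304 185 291 219 297 233.19708588957056 261.79984662576686
d9 1313 185 291 219 297 233.74638233054074 261.38156892612335
cork centre/rim colours [118 162 200] [153 198 227] [100 147 185]
the job is handed in; nothing more can be done
```

The board is turned over and lying flat on the bar, cork pad up, on the same side of the upstand. I handed the job in at about 23 s of the 64 s allowed.

**What I did:**
- **Tip up:** I pushed the board flush against the upstand, lifted and pinched its front edge, and tipped it up. I let it go and it leaned on the sloping face by itself.
- **Lay down:** I gripped the cork pad from the front and drew the board out about 14 cm. I then turned it level and lowered it in 1–2 mm steps until it touched the bar, at 13 N.

**What the last checks showed:**
- **Board:** The bar was touched at the height expected for a flat board. The wrist picture shows an even slab outline, with its back edge about 5 cm clear of the upstand's foot. Measured on the slab-top plane, that outline is about 3% under the true size, which I put down to loose colour segmentation. Colours near the pad's centre are browner than at the rim.
- **Robot:** The gripper is about 16 cm above the bar and touching nothing.
- **Other things:** The tong has the same outline as at the start. For the tray, tins, mug and bowl I only ran an automatic image comparison and found no changes at their places. The other differences look like the arm, its shadows and the board.

**Not fully checked:** I had used all 12 picture views before laying the board down, so the final state was checked by image measurements and forces only. While the board leaned, my pose estimate from the wrist camera put it about 6 mm too low and some 5° off the slope. I corrected the height using the known geometry, and contact came within about 1 mm of the depth I expected.

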